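# Seat the mill's keyed burr and lock it

### The arm

A 6-joint arm with a two-finger parallel gripper is mounted at the origin on the work surface. World frame = base frame: x ahead of the robot, y to its left, z up, the work surface at z = 0. Lengths are in mm, angles in rad, forces in N, time in s.
With the tool pointing down it reaches from about 400 to 925 mm from the base axis. Payload 12.5 kg.
Tool frame: the origin (TCP) lies midway between the tips of the shut fingers; the grasp point (between the pads) lies 19 mm behind it; z points along the fingers, y is the line along which they close (so a half turn about z gives the same grasp; the last joint's range is limited). The gripper opens to 95 mm and grips with 3 to 60 N. Pads are 20 mm wide; open, the fingers measure 119 mm over their backs; the gripper's body (75 mm by 180 mm) begins 59 mm behind the grasp point.
Start: joints at [1.195, 0.491, 1.559, -0, 1.092, -0.106], TCP at [166.569, 602.413, 214.661] pointing down, gripper open.
Joint ranges: [-3.1, 3.1], [-0.84, 2.19], [0.05, 2.79], [-1.13, 4.28], [0.06, 2.93], [-2.69, 2.69]. Speed limits (rad/s): [2.22, 2.22, 2.79, 3.14, 3.14, 3.14].

### API

Orientations are given as [roll, pitch, yaw] about the fixed x, y, z axes, in that order (R = Rz(yaw) Ry(pitch) Rx(roll)).
In Python, from cell import env gives the robot as it stands.
- The arm moves only by the tool arm_command, never from a script. Its argument "targets" is a list of rows, each a list of 5 numbers: the shift along the tool's x, y, z in mm, then the turn about the tool's z in degrees, then the opening, from 0 (shut) to 1 (fully open). In form: [[tx, ty, tz, roll, fingers], ...]. A call has 1 to 5 rows; each row is the pose to reach, as a shift and turn from the pose commanded when the call began, along the tool's axes at that moment; what a row does not reach only later rows make up. A row lasts 1/10 s, in which the tool goes at most 50 mm and 8.59 degrees, less where a joint would pass 70% of its speed; a pose out of reach is approached as far as the arm can. A call with a gripper value outside its range is refused whole. The fingers move at their own pace and stop on an object; the grip force is fixed at half the most. Time passes only in rows, so rows that repeat a pose let the fingers close. It gives the time, the measured TCP pose, the force, the opening and the grip force at its end, in the units of the state.
- env.state(): the state, without advancing time (a new reading comes with each control period).
- env.read_camera(name): name is "scene" or "side" or "wrist"; returns a dict with "frame" (400x640x3 uint8, red, green, blue), "vertical_fov" (degrees; the focal length in pixels is half the picture's height over the tangent of half this angle, whatever the lens; pixels are square), "cx", "cy" (the principal point, pixels), "world_from_camera" (4x4, takes a point from camera to world coordinates); the wrist camera has in their place "hand_eye" (4x4, takes a point from camera to tool coordinates, whose origin is the TCP and whose axes are the flange's). Camera axes: x right, y down, z forward; pixel columns grow to the right and rows downward; lengths in mm; the calibration is good to about 2 mm. A picture is of the moment at which its call begins: read the wrist's pose just before it. There is no depth.
- env.job_done(): hands the job in; it is judged then, once.
The state is a dict: "t": time; "joints": joint angles; "qvel": joint speeds; "tau": joint torques, N m; "eef_pos": TCP position; "tcp_rot": TCP orientation; "ft_force": force on the tool from outside, world axes, zero at the start; "moment": the same for the moment, N m; "opening": opening from 0.0 (shut) to 1.0 (fully open); "grip_force": force on a finger pad.
Only numpy, scipy, OpenCV 4.12 (cv2) and the standard library are available. Lean on these libraries where they do the work, as an engineer would, in place of code of your own. Each camera call takes 0.05 s, during which the arm holds its last target. There are 200 camera calls.

### The job

The washed grinding burr is parked on the white ramekin. Take it by its orange grip, lower it into the round well of the mill and turn it under light pressure until its cross-shaped key drops into the drive and the flange lies flush on the deck, then swing the red lever all the way round so that it locks over the flange. Press gently, and leave the other things on the ledge where they are.

Things in the scene. Friction and masses are not known exactly. Their poses are not given: they have to be found in the camera images.
- burr: Steel grinding burr, 65 mm tall, about 250 g. Origin: centre of the underside of its key; z up. From the bottom: a cross-shaped key of two bars, each 30 mm long, 7 wide, 11 high, along the burr's x and y; a dark round body 48 across from 11 to 30 mm; a flange 72 across from 30 to 35 mm; the orange grip. Starts with its flange on the ramekin's rim, at any yaw to 1.5 rad either way; lifts straight out.
- burr_grip (a point): Centre of the burr's upright orange plastic grip, 50 mm above the burr's origin; axes as the burr's. The grip is a block 32 mm long along x, 16 mm thick along y (take it here) and 30 mm high, 35 to 65 mm above the burr's origin.
- ramekin: Small white ceramic ramekin, 68 mm across, 45 mm high, 160 g, loose. Origin: centre of its underside. The burr starts on it; leave it standing where it is (within 50 mm).
- mill: White electric mill with an aluminium deck, fixed, 170 x 170 mm and 110 mm high to the deck. Origin: centre of its underside; its front (with a black dial) faces its own -x; z up. The well is in the middle of the deck; the red lever stands on the left (+y) part. The burr must not be pressed on the mill with more than 60 N.
- well (a point): Centre of the mouth of the well, in the plane of the deck (110 mm up); axes as the mill's. The well is round, about 50.4 mm across and 20 mm deep. With the key unmatched, the burr stands on the well's floor with its flange 9 to 10 mm above the deck (origin 20 mm below this point); matched, it drops until the flange lies on the deck, its origin 30 mm below this point.
- well_floor (a point): Centre of the well's floor, 20 mm below the deck: a steel drive plate with a cross-shaped slot, bars 11 mm wide, 37 long, 13 deep, black at the bottom. The slot's angle differs every time, is independent of the mill's yaw and of this point's axes and is not reported: see it from above or feel for it; a quarter turn always passes a match. The drive is stiff (turns above 0.3 N m).
- lever (a joint): Angle of the red locking lever about its vertical pivot: 0 open, growing clockwise seen from above to the stop at 1.57, locked. Starts between 0 and 0.35; stays where it is left (friction 0.06 N m). Its flat arm, 48 mm long, 6 thick, underside 7.5 mm above the deck, passes 2.5 mm over the seated flange but is blocked by a burr that is not down.
- post_top (a point): Top centre of the lever's upright red post, to push or grip: 10 mm across, 34 mm tall, standing on the lever's handle arm 40 mm from the pivot, top 47 mm above the deck. Open (0), it stands on the mill's -x side of the pivot; locked, on the +y side.
- pivot (a point): The lever's pivot axis, in the plane of the deck, 72 mm from the well centre along the mill's +y; axes as the mill's. A hub 18 mm across and 16 mm tall stands on it.
- shaker: Glass salt shaker with a steel twist cap, 46 mm across, 84 mm tall, loose, bystander. Origin: centre of its underside.
- tin: Blue tin with a paper label, 54 mm across, 75 mm tall, loose, bystander. Origin: centre of its underside.
- scoop: Green plastic scoop, 85 x 55 x 38 mm with a 90 mm handle, loose, bystander. Origin: underside of the centre of its bowl.
- spoons: Flat fan of four steel measuring spoons on a ring, about 125 mm long, loose, bystander. Origin: at the ring, on the underside.
- brush: Cleaning brush with a wooden handle, lying flat, loose, bystander. Origin: middle of its underside.
- beans: Amber glass jar with a wooden lid, 80 mm across, 130 mm tall, loose, bystander. Origin: centre of its underside.
Things that resemble listed ones, but are neither listed nor needed, are in the scene too. What is shaped like the ramekin but brown or green is not meant.

How it is judged:
By the outcome, as a careful person would: the job done as asked, in the order asked, and still so for the second after the job is handed in, with the robot touching nothing.
It also fails if it takes over 64 s, if anything falls off the work surface, if the arm or the gripper's body presses on something with over 40 N, if the wrist force passes 120 N, or if a joint passes its speed limit or range.

## Working session

There is one attempt and no reset: what is moved stays moved. The work goes in short steps, Python scripts to look and compute and a tool call to move; the robot and the scene stay as the last step left them, time stands still between calls to the robot, and variables do not carry over. Pictures are saved under pics/ and viewed, at most 10 in all, crops included, and the job is handed in when it is done.

Besides the shell and the picture viewer there is one more tool, called as name(argument=value, ...) on one line, values as JSON. arm_command: Moves the arm, as the interface text tells. Its arguments: {"type":"object","properties":{"targets":{"type":"array","items":{"type":"array","items":{"type":"number"}}}},"required":["targets"]}

```bash
mkdir -p pics; cat > h.py <<'E'
import numpy as np,cv2
from cell import env
from scipy.spatial.transform import Rotation as R
def shot(n,f=None):
    s=env.state(); c=env.read_camera(n)
    im=cv2.cvtColor(c["frame"],cv2.COLOR_RGB2BGR)
    if f: cv2.imwrite(f,im)
    if n=="wrist":
        T=np.eye(4);T[:3,:3]=R.from_euler('xyz',s["tcp_rot"]).as_matrix();T[:3,3]=s["eef_pos"]
        W=T@c["hand_eye"]
    else: W=c["world_from_camera"]
    c["W"]=np.array(W); c["f"]=200/np.tan(np.radians(c["vertical_fov"])/2)
    return im,c
def ray(c,u,v):
    d=c["W"][:3,:3]@np.array([(u-c["cx"])/c["f"],(v-c["cy"])/c["f"],1]);return c["W"][:3,3],d
def plane(c,u,v,z):
    o,d=ray(c,u,v);return o+d*(z-o[2])/d[2]
def proj(c,p):
    q=np.linalg.inv(c["W"])@np.append(p,1);return q[:2]/q[2]*c["f"]+[c["cx"],c["cy"]]
E
python3 - <<'E'
from h import *
s=env.state();print({k:np.round(v,3) for k,v in s.items()})
for n in("scene","side","wrist"):
    im,c=shot(n,f"pics/{n}0.png");print(n,c["f"],c["cx"],c["cy"],c["W"].round(2).tolist())
a=[cv2.imread(f"pics/{n}0.png") for n in("scene","side","wrist")]
E
```

```text
{'t': np.float64(0.0), 'joints': array([ 1.195,  0.492,  1.559, -0.   ,  1.092, -0.106]), 'qvel': array([-0.001, -0.   ,  0.001, -0.   ,  0.   , -0.   ]), 'tau': array([-0.0000e+00, -6.1263e+01, -2.5818e+01,  6.9000e-02,  4.8000e-02,
       -0.0000e+00]), 'eef_pos': array([166.466, 602.165, 214.045]), 'tcp_rot': array([-3.14 , -0.   ,  2.872]), 'ft_force': array([ 0.182,  0.399, -0.101]), 'moment': array([ 0.023, -0.004, -0.007]), 'grip_force': np.float64(0.0), 'opening': np.float64(1.002)}
scene 366.44300317377594 320.90905392714916 198.21118908378338 [[-0.58, 0.52, -0.62, 1148.57], [0.81, 0.37, -0.45, 512.05], [-0.0, -0.77, -0.64, 815.0], [0.0, 0.0, 0.0, 1.0]]
side 510.3193400070323 323.0270866654638 194.1441650401072 [[0.77, -0.5, 0.4, -187.44], [-0.64, -0.59, 0.49, -787.77], [-0.01, -0.64, -0.77, 1396.44], [0.0, 0.0, 0.0, 1.0]]
wrist 358.00954532687285 319.7059039255993 201.46278032218905 [[0.27, 0.92, 0.27, 89.51], [0.96, -0.26, -0.08, 623.55], [-0.0, 0.28, -0.96, 384.85], [0.0, 0.0, 0.0, 1.0]]
```

View pics/scene0.png

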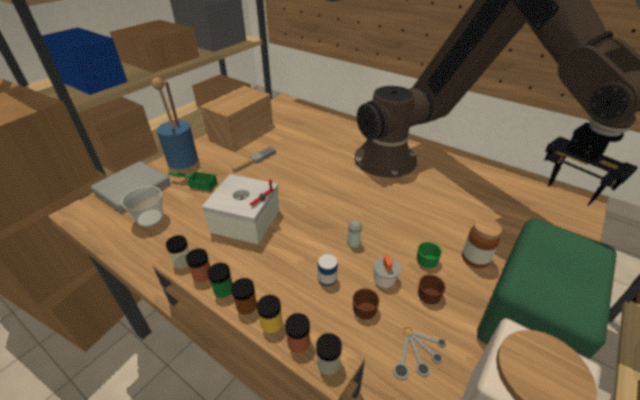

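View pics/side0.png

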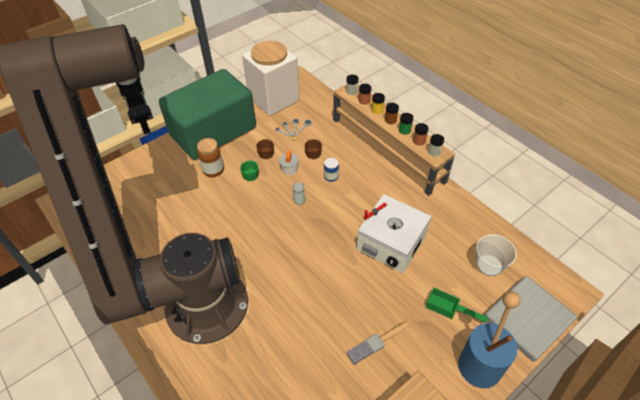

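Scene view: burr with its orange grip on the white ramekin at (387,270), mill at (242,205) with its red lever at (263,195). In the side view the burr is at (289,158) and the mill at (395,230). The look-alikes are brown bowls at scene (366,303) and (431,289) and a green one at (428,255). Only the white bowl carries an orange grip, so it is the one meant. I'll confirm it in an enlarged crop and measure.

```bash
python3 - <<'E'
from h import *
def blob(m):
    n,l,st,ce=cv2.connectedComponentsWithStats(m.astype(np.uint8));return [(ce[i].round(1).tolist(),int(st[i,4])) for i in range(1,n) if st[i,4]>8]
C={}
for n in("scene","side"):
    im,c=shot(n,f"pics/{n}1.png");C[n]=c
    h=cv2.cvtColor(im,cv2.COLOR_BGR2HSV).astype(int)
    o=(h[...,0]>5)&(h[...,0]<14)&(h[...,1]>190)&(h[...,2]>170)
    r=((h[...,0]<4)|(h[...,0]>176))&(h[...,1]>180)&(h[...,2]>120)
    print(n,"orange",blob(o),"red",blob(r))
    a=(im[215:290,340:420] if n=="scene" else im[130:190,250:330]); b=(im[165:245,195:285] if n=="scene" else im[190:275,345:440])
    out=np.hstack([cv2.resize(x,(400,int(400*x.shape[0]/x.shape[1])),interpolation=cv2.INTER_CUBIC)[:300] if 0 else cv2.resize(x,(400,300),interpolation=cv2.INTER_CUBIC) for x in(a,b)])
    C[n+"o"]=out
cv2.imwrite("pics/crop1.png",np.vstack([C["sceneo"],C["sideo"]]))
E
```

```text
scene orange [([387.7, 260.3], 33)] red [([256.0, 200.7], 13)]
side orange [([288.0, 155.7], 37)] red [([381.5, 206.1], 21), ([367.7, 214.5], 36)]
```

View pics/crop1.png

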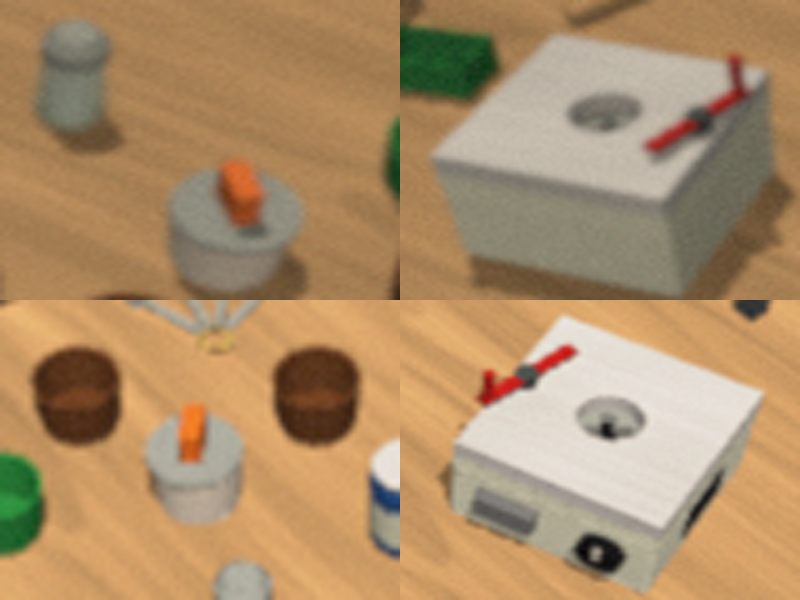

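The crop shows the burr's orange grip standing on the white ramekin with plain brown bowls beside it, so this is the one. The mill deck, well and lever are clear too, with the post on the front side of the pivot (open).

```bash
python3 - <<'E'
from h import *
_,a=shot("scene");_,b=shot("side")
def tri(p,q):
    o1,d1=ray(a,*p);o2,d2=ray(b,*q);d1/=np.linalg.norm(d1);d2/=np.linalg.norm(d2)
    s=np.linalg.lstsq(np.c_[d1,-d2],o2-o1,rcond=None)[0];x=o1+s[0]*d1;y=o2+s[1]*d2
    return ((x+y)/2).round(1),np.linalg.norm(x-y).round(1)
print("grip",tri((387.7,260.3),(288,155.7)),plane(a,387.7,260.3,65),plane(b,288,155.7,65))
print("well",tri((240.9,194.9),(395.1,223.4)),plane(a,240.9,194.9,110),plane(b,395.1,223.4,110))
P=[]
for u in [(384.2,195.1),(431.2,216.9),(407.5,254.6),(358.1,231.6)]: P.append(plane(b,*u,110))
print(np.round(P,1),np.mean(P,0)); print([np.linalg.norm(P[i]-P[i-1]).round(1) for i in range(4)])
Q=[plane(a,*u,110) for u in [(202.2,206.3),(229.9,175.1),(277.8,184.2),(254.2,219.1)]];print(np.round(Q,1),np.mean(Q,0))
s=env.state();T=R.from_euler('xyz',s["tcp_rot"]).as_matrix();print(T.round(2))
g=plane(b,288,155.7,65);print("tool shift",T.T@(g-s["eef_pos"]))
E
```

```text
grip (array([527.5, 280. ,  69.9]), np.float64(3.1)) [522.1845056  279.56218732  65.        ] [530.88694731 282.42790481  65.        ]
well (array([ 586.5, -198.2,  104.2]), np.float64(4.0)) [ 589.85353896 -190.78604047  110.        ] [ 584.62685353 -202.05726134  110.        ]
[[ 638.6  -98.   110. ]
 [ 689.5 -257.2  110. ]
 [ 531.2 -307.5  110. ]
 [ 475.2 -150.9  110. ]] [ 583.65224349 -203.38348255  110.        ]
[np.float64(171.8), np.float64(167.2), np.float64(166.1), np.float64(166.3)]
[[ 693.9 -244.7  110. ]
 [ 538.  -293.4  110. ]
 [ 483.7 -134.8  110. ]
 [ 644.9  -82.6  110. ]] [ 590.12552869 -188.90438312  110.        ]
[[-0.96  0.27 -0.  ]
 [ 0.27  0.96 -0.  ]
 [ 0.   -0.   -1.  ]]
tool shift [-436.43221882 -211.18939132  149.55691289]
```

arm_command(targets=[[-40, -20, -40, 0, 1], [-80, -39, -40, 0, 1], [-120, -58, -40, 0, 1], [-160, -78, -40, 0, 1], [-200, -97, -40, 0, 1]])

```text
t: 0.85
eef_pos: [334.6, 454.2, 254.9]
tcp_rot: [3.141, 0.0, 2.872]
ft_force: [1.5, 0.8, 0.3]
opening: 0.998
grip_force: 0.0
```

arm_command(targets=[[-44, -20, 0, 0, 1], [-88, -42, 10, 0, 1], [-132, -64, 20, 0, 1], [-176, -86, 30, 0, 1], [-200, -100, 40, 0, 1]])

```text
t: 1.35
eef_pos: [501.9, 303.5, 214.2]
tcp_rot: [3.141, 0.001, 2.87]
ft_force: [-0.5, 0.1, 0.4]
opening: 0.997
grip_force: 0.0
```

```bash
python3 - <<'E'
from h import *
im,c=shot("wrist","pics/w1.png");s=env.state();print(s["t"],s["eef_pos"],s["tcp_rot"],proj(c,[527,280,65]))
E
```

```text
1.4 [503.10823993 301.5127492  212.47879162] [-3.13992335e+00 -4.33462160e-04  2.86854699e+00] [303.06146602 217.77333657]
```

View pics/w1.png

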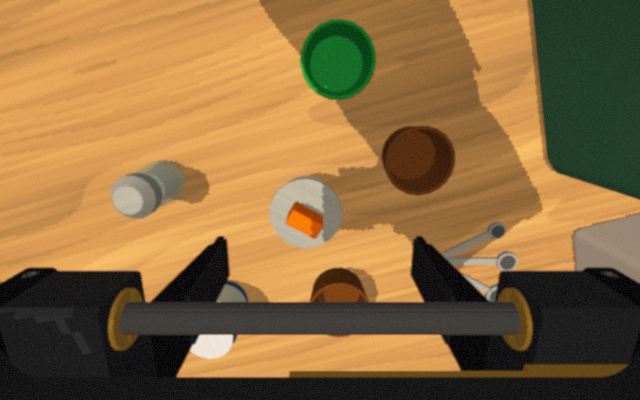

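The wrist view shows the burr at (305,213), with the orange grip at (304,219) running from upper left to lower right. Next I'll find its top face and yaw.

```bash
cat >> h.py <<'E'
def grip(z,f=None,tot=15):
    im,c=shot("wrist",f); s=env.state()
    h=cv2.cvtColor(im,cv2.COLOR_BGR2HSV).astype(int)
    m=((h[...,0]>3)&(h[...,0]<15)&(h[...,1]>200)&(h[...,2]>120)); m[270:]=0
    n,l,st,ce=cv2.connectedComponentsWithStats(m.astype(np.uint8)); i=1+st[1:,4].argmax(); m=l==i
    V=h[...,2][m]; print("V pct",np.percentile(V,[5,25,50,75,95]),m.sum())
    t,_=cv2.threshold(V.astype(np.uint8).reshape(1,-1),0,255,cv2.THRESH_OTSU)
    for nm,mm in(("all",m),("top",m&(h[...,2]>t))):
        ct=max(cv2.findContours(mm.astype(np.uint8),cv2.RETR_EXTERNAL,cv2.CHAIN_APPROX_NONE)[0],key=cv2.contourArea)
        w=np.array([plane(c,*p[0],z)[:2] for p in ct],np.float32)
        r=cv2.minAreaRect(w); b=cv2.boxPoints(r); e=b[1]-b[0] if np.linalg.norm(b[1]-b[0])>np.linalg.norm(b[2]-b[1]) else b[2]-b[1]
        print(nm,np.round(r[0],1),np.round(r[1],1),"long axis yaw",np.arctan(e[1]/e[0]).round(3))
    print("tcp",s["eef_pos"].round(1),s["tcp_rot"].round(3),"t",s["t"])
    return im,c
E
python3 - <<'E'
from h import *
im,c=grip(80)
h=cv2.cvtColor(im,cv2.COLOR_BGR2HSV)
g=((h[...,1]<75)&(h[...,2]>70)).astype(np.uint8);g[:170]=0;g[255:]=0;g[:,:260]=0;g[:,350:]=0
g=cv2.morphologyEx(g,cv2.MORPH_CLOSE,np.ones((9,9)))
ct=max(cv2.findContours(g,0,1)[0],key=cv2.contourArea);w=np.array([plane(c,*p[0],50)[:2] for p in cv2.convexHull(ct)],np.float32);print(cv2.fitEllipse(w))
E
```

```text
V pct [143. 147. 183. 200. 240.] 488
all [524.8 283.5] [31.9 21.1] long axis yaw 0.781
top [526.9 281.4] [31.9 13.8] long axis yaw 0.719
tcp [501.4 303.2 213.2] [-3.140e+00 -1.000e-03  2.868e+00] t 1.45
((527.9168090820312, 281.4142150878906), (69.9019775390625, 72.12403106689453), 65.90614318847656)
```

Grip centre is about (527.5, 281.4), and the flange ellipse agrees with it. Burr yaw is about 0.74. I'll turn the tool +122° to yaw 0.74, which leaves joint-6 range at the mill, while centring over the grip.

```bash
python3 - <<'E'
from h import *
_,a=shot("scene");_,b=shot("side")
for n,c,u,z in [("tin top",b,(331,163),75),("shaker",b,(299,186),84),("jar top",b,(207,145),130),("jar top sc",a,(487,230),130),("box",b,(185,125),100),("box low",b,(253,98),100)]: print(n,plane(c,*u,z).round(0))
E
```

```text
tin top [620. 148.  75.]
shaker [463. 130.  84.]
jar top [310. 455. 130.]
jar top sc [330. 464. 130.]
box [315. 627. 100.]
box low [597. 591. 100.]
```

arm_command(targets=[[-31, -14, 0, 8.5, 0.55], [-31, -14, 0, 17, 0.55], [-31, -14, 0, 25.5, 0.55], [-31, -14, 0, 34, 0.55], [-31, -14, 0, 42, 0.55]])

```text
t: 2.05
eef_pos: [524.8, 285.6, 215.3]
tcp_rot: [3.141, -0.0, 2.134]
ft_force: [1.3, -0.2, 0.0]
opening: 0.639
grip_force: 0.0
```

arm_command(targets=[[0, 0, 0, 8.5, 0.55], [0, 0, 0, 17, 0.55], [0, 0, 0, 25.5, 0.55], [0, 0, 0, 34, 0.55], [0, 0, 0, 42, 0.55]])

```text
t: 2.55
eef_pos: [524.8, 285.6, 215.3]
tcp_rot: [3.141, -0.001, 1.402]
ft_force: [0.5, 0.5, 0.1]
opening: 0.551
grip_force: 0.0
```

arm_command(targets=[[0, 0, 15, 8.5, 0.55], [0, 0, 30, 17, 0.55], [0, 0, 45, 25.5, 0.55], [0, 0, 60, 34, 0.55], [0, 0, 60, 38, 0.55]])

```text
t: 3.05
eef_pos: [524.1, 285.3, 153.4]
tcp_rot: [-3.141, 0.002, 0.739]
ft_force: [0.4, 0.2, 0.4]
opening: 0.547
grip_force: 0.0
```

```bash
python3 - <<'E'
from h import *
grip(80,"pics/w2.png");print(env.state()["joints"].round(3))
E
```

```text
V pct [169. 172. 174. 200. 246.] 181
all [538.5 294.8] [11.4 18.1] long axis yaw -0.274
top [537.3 293. ] [ 7.1 16.6] long axis yaw -0.274
tcp [524.6 285.5 154.3] [-3.141e+00  1.000e-03  7.370e-01] t 3.1
[0.388 0.517 1.695 0.    0.93  1.222]
```

View pics/w2.png

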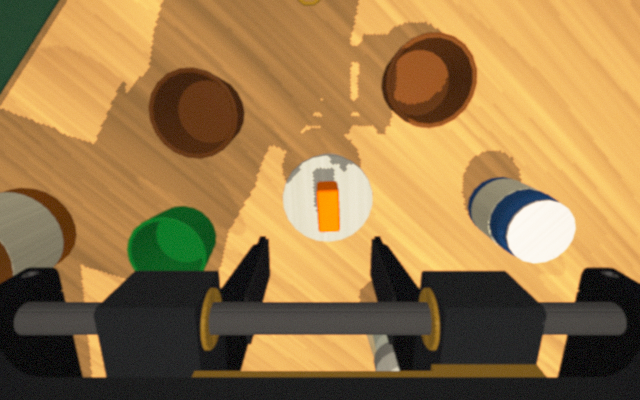

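The grip is in view at (328,205), aligned with the tool within a few degrees. My hue mask was too narrow, so I'll widen it.

```bash
sed -i 's/<15)&(h\[...,1\]>200/<24)\&(h[...,1]>215/' h.py; python3 - <<'E'
from h import *
im,c=grip(80)
s=env.state();T=R.from_euler('xyz',s["tcp_rot"]).as_matrix()
print("cand shift",(T.T@(np.array([527.5,281.4,54])-s["eef_pos"])).round(1))
for u in [(318,183),(337,183),(320,231),(340,231)]: print(plane(c,*u,80).round(1))
E
```

```text
V pct [172. 253. 254. 254. 254.] 945
all [530.9 283.9] [36.2 14.6] long axis yaw 0.786
top [529. 282.] [30.7 14.6] long axis yaw 0.786
tcp [524.9 285.4 154.9] [-3.141 -0.     0.743] t 3.15
cand shift [ -0.8   4.8 100.9]
[539.4 300.6  80. ]
[548.4 290.7  80. ]
[513.6 275.3  80. ]
[523.5 264.5  80. ]
```

arm_command(targets=[[0, 5, 20, -2, 0.55], [0, 5, 45, -2, 0.55], [0, 5, 70, -2, 0.55], [0, 5, 90, -2, 0.55], [0, 5, 100, -2, 0.55]])

```text
t: 3.65
eef_pos: [528.4, 281.2, 53.8]
tcp_rot: [-3.141, 0.001, 0.781]
ft_force: [0.7, -0.3, 0.2]
opening: 0.549
grip_force: 0.0
```

arm_command(targets=[[0, 0, 0, 0, 0.55], [0, 0, 0, 0, 0], [0, 0, 0, 0, 0], [0, 0, 0, 0, 0], [0, 0, 0, 0, 0]])

```text
t: 4.15
eef_pos: [529.4, 280.6, 55.3]
tcp_rot: [3.141, -0.001, 0.778]
ft_force: [0.4, 0.2, 0.4]
opening: 0.267
grip_force: 0.0
```

arm_command(targets=[[0, 0, 0, 0, 0], [0, 0, 0, 0, 0], [0, 0, 0, 0, 0]])

```text
t: 4.45
eef_pos: [529.2, 280.5, 54.9]
tcp_rot: [3.142, -0.0, 0.777]
ft_force: [-1.1, 0.9, 3.8]
opening: 0.165
grip_force: 30.0
```

Gripped at 15.7 mm opening, 30 N. Lifting and carrying to a viewing pose where the wrist camera looks straight down the well.

arm_command(targets=[[0, 0, -15, 0, 0], [0, 0, -45, 0, 0], [0, 0, -85, 0, 0], [0, 0, -125, 0, 0], [0, 0, -160, 0, 0]])

```text
t: 4.95
eef_pos: [528.9, 280.3, 216.2]
tcp_rot: [-3.142, 0.0, 0.777]
ft_force: [-0.1, 0.2, -3.1]
opening: 0.168
grip_force: 30.0
```

arm_command(targets=[[-15, 15, 0, 0, 0], [-40, 41, 0, 0, 0], [-68, 69, 0, 0, 0], [-96, 98, 0, 0, 0], [-125, 127, 0, 0, 0]])

```text
t: 5.45
eef_pos: [528.6, 100.8, 214.2]
tcp_rot: [-3.141, 0.001, 0.778]
ft_force: [0.7, 0.7, -2.9]
opening: 0.167
grip_force: 30.0
```

arm_command(targets=[[-28, 29, 0, 0, 0], [-56, 57, 0, 0, 0], [-84, 86, 0, 0, 0], [-112, 114, 0, 0, 0], [-140, 143, 0, 0, 0]])

```text
t: 5.95
eef_pos: [529.1, -99.4, 214.3]
tcp_rot: [-3.141, 0.0, 0.777]
ft_force: [1.0, 0.4, -3.3]
opening: 0.166
grip_force: 30.0
```

arm_command(targets=[[-28, 29, 0, 0, 0], [-56, 57, 0, 0, 0], [-84, 86, 0, 0, 0], [-100, 102, 0, 0, 0], [-108, 110, 0, 0, 0]])

```text
t: 6.45
eef_pos: [529.3, -253.9, 213.9]
tcp_rot: [-3.141, 0.0, 0.775]
ft_force: [0.6, 0.9, -2.8]
opening: 0.164
grip_force: 30.0
```

arm_command(targets=[[0, 0, 0, 0, 0], [0, 0, 0, 0, 0]])

```text
t: 6.65
eef_pos: [529.7, -251.0, 214.3]
tcp_rot: [-3.141, -0.0, 0.778]
ft_force: [-0.2, 0.1, -2.3]
opening: 0.167
grip_force: 30.0
```

```bash
python3 - <<'E'
from h import *
im,c=shot("wrist","pics/w3.png");s=env.state();print(s["t"],s["eef_pos"],s["tcp_rot"],s["ft_force"],proj(c,[587,-196,110]))
E
```

```text
6.7 [ 529.75863763 -250.71131995  214.4894355 ] [-3.14083079e+00 -1.22573447e-04  7.78285340e-01] [-0.17042936 -0.64766942 -2.71327468] [321.12189105  96.66078942]
```

View pics/w3.png

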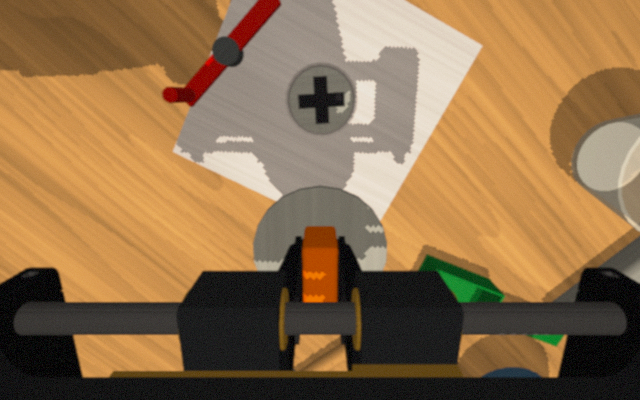

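The wrist view shows the well at (321,99) with its black cross slot tilted a few degrees, the hub at (227,51), the post at about (172,96), and the held flange centred near (320,250). I'll measure all of these.

```bash
cat > m.py <<'E'
from h import *
im,c=shot("wrist");s=env.state();g=cv2.cvtColor(im,cv2.COLOR_BGR2GRAY);h=cv2.cvtColor(im,cv2.COLOR_BGR2HSV)
m=np.zeros(g.shape,np.uint8);m[70:130,290:352]=(g[70:130,290:352]<45)
ys,xs=np.nonzero(m);w=np.array([plane(c,x,y,88)[:2] for x,y in zip(xs,ys)]);cc=w.mean(0)
d=(w-cc)@[1,1j]; a=np.angle((np.abs(d)**2*np.exp(4j*np.angle(d))).sum())/4
print("slot",len(w),cc.round(1),"extent",np.abs(d).max().round(1),"angle mod90",np.degrees(a).round(1))
# well rim via Hough
k=cv2.HoughCircles(cv2.medianBlur(g[55:145,270:375],3),cv2.HOUGH_GRADIENT,1.5,50,param1=80,param2=15,minRadius=28,maxRadius=40);print(k)
if k is not None: print("well",plane(c,270+k[0][0][0],55+k[0][0][1],110).round(1), "r mm",np.linalg.norm(plane(c,270+k[0][0][0]+k[0][0][2],55+k[0][0][1],110)-plane(c,270+k[0][0][0],55+k[0][0][1],110)))
k=cv2.HoughCircles(g[20:80,200:255],cv2.HOUGH_GRADIENT,1.5,50,param1=80,param2=10,minRadius=9,maxRadius=18);print("hub",k)
if k is not None: print(plane(c,200+k[0][0][0],20+k[0][0][1],126).round(1))
# held flange front edge
f=[]
for x in range(265,376,5):
    col=h[150:260,x].astype(int); 
    i=np.abs(np.diff(col[:,1])).argmax(); f.append(plane(c,x,150+i,s["eef_pos"][2]-4)[:2])
f=np.array(f);from scipy.optimize import least_squares
q=least_squares(lambda p:np.hypot(*(f-p).T)-36,s["eef_pos"][:2],loss='soft_l1');T=R.from_euler('xyz',s["tcp_rot"]).as_matrix()
print("flange centre rel tool",(T.T@np.append(q.x-s["eef_pos"][:2],0)).round(1),np.abs(q.fun).round(1))
r=((h[...,0]<5)|(h[...,0]>175))&(h[...,1]>170)&(h[...,2]>80);r[140:]=0;r[:,300:]=0
n,l,st,ce=cv2.connectedComponentsWithStats(r.astype(np.uint8))
for i in range(1,n):
    if st[i,4]>20:
        b=cv2.minAreaRect(np.argwhere(l==i)[:,::-1].astype(np.float32));print("red",st[i].tolist(),ce[i],b)
print(s["eef_pos"],s["tcp_rot"])
E
python3 m.py
```

```text
slot 898 [ 585.  -197.5] extent 17.8 angle mod90 -42.0
[[[51.75 44.25 35.5 ]]]
well [ 586.1 -197.3  110. ] r mm 26.23930480594053
hub [[[24.75 32.25 13.65]]]
[ 562.1 -129.3  126. ]
flange centre rel tool [-20.9  -3.9  -0. ] [21.9 19.4 16.1  5.7 12.4 11.5 11.1 11.4  0.3  0.1  0.1  0.3  0.6  1.2
  3.8  8.2  6.7  9.2  6.8  5.5  0.5  5.4  5.6]
red [229, 0, 51, 51, 1033] [253.64956438  21.41916747] ((253.811767578125, 20.552940368652344), (18.87295150756836, 62.692901611328125), 40.601295471191406)
red [164, 56, 63, 50, 1109] [196.47159603  83.61767358] ((197.02064514160156, 84.10208892822266), (27.978605270385742, 68.17953491210938), 54.11785888671875)
[ 529.87063365 -250.65053054  214.62200415] [-3.14113622e+00 -1.54220367e-04  7.78685533e-01]
```

```bash
python3 - <<'E'
from h import *
im,c=shot("wrist");s=env.state();h=cv2.cvtColor(im,cv2.COLOR_BGR2HSV)
p=s["eef_pos"];T=R.from_euler('xyz',s["tcp_rot"]).as_matrix()
for dx in(34,36,38): print(dx,proj(c,p+T@[dx,0,5]),proj(c,p+T@[0,36,5]),proj(c,p+T@[0,-36,5]))
print(h[176:198,320].tolist())
print(h[205,244:262].tolist());print(h[205,376:394].tolist())
print("shift",(T.T@(np.array([585.7,-197.4,0])-p)).round(1))
E
```

```text
34 [319.7357605  190.49219459] [387.27717076 252.04635316] [252.41629464 252.19063387]
36 [319.72980908 186.66270334] [387.27717076 252.04635316] [252.41629464 252.19063387]
38 [319.72382024 182.80914331] [387.27717076 252.04635316] [252.41629464 252.19063387]
[[14, 36, 157], [14, 35, 153], [13, 32, 152], [15, 40, 152], [14, 38, 155], [14, 38, 153], [14, 35, 151], [14, 35, 151], [18, 32, 145], [17, 38, 126], [23, 32, 103], [22, 37, 103], [19, 38, 114], [18, 42, 121], [24, 36, 113], [26, 38, 113], [22, 38, 121], [18, 36, 119], [19, 46, 117], [19, 31, 116], [19, 37, 117], [18, 39, 118]]
[[17, 161, 218], [16, 159, 215], [16, 157, 214], [16, 154, 215], [16, 158, 215], [16, 157, 214], [16, 156, 213], [16, 157, 213], [16, 158, 215], [16, 159, 215], [16, 158, 212], [16, 154, 215], [16, 157, 209], [16, 161, 211], [15, 155, 215], [16, 161, 214], [16, 164, 214], [15, 160, 213]]
[[18, 29, 234], [19, 32, 232], [18, 31, 233], [19, 31, 233], [17, 29, 234], [18, 28, 233], [17, 28, 233], [17, 31, 234], [18, 24, 235], [18, 25, 234], [20, 23, 234], [18, 28, 234], [19, 41, 234], [17, 78, 225], [15, 126, 216], [16, 156, 207], [16, 164, 202], [16, 159, 202]]
shift [ 77.1   1.3 214.7]
```

Measurements agree: the hub lies 72 mm from the well and the burr centre is 0.6 mm ahead of the TCP. The slot is at 48° and the tool at 44.6°, so I'll move over the well with a −3.4° turn.

arm_command(targets=[[25, 1, 0, -3.4, 0], [50, 1, 0, -3.4, 0], [68, 1.3, 0, -3.4, 0], [76.5, 1.3, 0, -3.4, 0], [76.5, 1.3, 20, -3.4, 0]])

```text
t: 7.3
eef_pos: [586.9, -198.5, 196.5]
tcp_rot: [3.137, -0.001, 0.839]
ft_force: [-0.6, -0.4, -3.2]
opening: 0.167
grip_force: 30.0
```

arm_command(targets=[[0, 0, 15, 0, 0], [0, 0, 30, 0, 0], [0, 0, 40, 0, 0], [0, 0, 45, 0, 0], [0, 0, 45, 0, 0]])

```text
t: 7.8
eef_pos: [585.1, -199.2, 149.2]
tcp_rot: [-3.141, 0.0, 0.837]
ft_force: [0.3, -0.6, -2.6]
opening: 0.165
grip_force: 30.0
```

```bash
python3 - <<'E'
from h import *
for i in range(3):
    im,c=shot("wrist");s=env.state();T=R.from_euler('xyz',s["tcp_rot"]).as_matrix();print(s["t"],s["eef_pos"].round(1),s["tcp_rot"].round(4),s["ft_force"].round(1),s["moment"].round(2),(T.T@(np.array([585.7,-197.4,150])-T@[.6,0,0]-s["eef_pos"])).round(1))
b,_=shot("side");w=cv2.resize(b[180:270,340:445],(420,360),interpolation=cv2.INTER_CUBIC);cv2.imwrite("pics/c4.png",np.hstack([w,cv2.resize(im[60:300,200:440],(360,360))]))
E
```

```text
7.85 [ 585.3 -199.3  149.8] [ 3.1415e+00 -1.0000e-04  8.3670e-01] [-0.3 -0.4 -2.8] [-0.19  0.09  0.02] [ 1.1 -1.  -0.2]
7.9 [ 585.5 -199.4  150.1] [ 3.141e+00 -3.000e-04  8.367e-01] [-0.1  0.3 -2.7] [-0.08  0.12  0.02] [ 1.  -1.2  0.1]
7.95 [ 585.5 -199.4  150.3] [ 3.1407e+00 -4.0000e-04  8.3670e-01] [-0.5 -0.5 -3.3] [-0.1   0.14  0.02] [ 1.  -1.2  0.3]
```

View pics/c4.png

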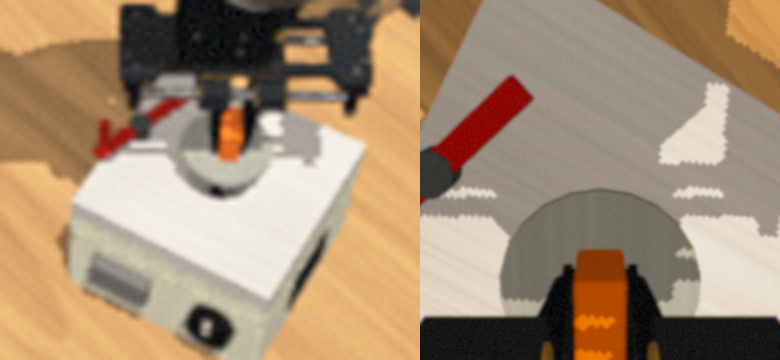

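Crops show the burr over the well with its key just at the mouth and the lever clear of it. I'll correct by about 1 mm and lower, watching the force.

arm_command(targets=[[1, -1.2, 0, 0, 0], [1, -1.2, 4, 0, 0], [1, -1.2, 8, 0, 0], [1, -1.2, 10, 0, 0], [1, -1.2, 10, 0, 0]])

```text
t: 8.5
eef_pos: [584.9, -197.6, 139.1]
tcp_rot: [-3.141, 0.0, 0.837]
ft_force: [0.4, -0.1, -2.6]
opening: 0.167
grip_force: 30.0
```

arm_command(targets=[[0, 0, 1, 0, 0], [0, 0, 2, 0, 0], [0, 0, 3, 0, 0], [0, 0, 3, 0, 0]])

```text
t: 8.9
eef_pos: [585.0, -197.7, 136.5]
tcp_rot: [-3.141, -0.0, 0.837]
ft_force: [0.3, 0.4, -2.7]
opening: 0.165
grip_force: 30.0
```

arm_command(targets=[[0, 0, 1.5, 0, 0], [0, 0, 3, 0, 0], [0, 0, 4, 0, 0], [0, 0, 5, 0, 0], [0, 0, 5, 0, 0]])

```text
t: 9.4
eef_pos: [585.0, -197.7, 131.4]
tcp_rot: [-3.141, -0.0, 0.837]
ft_force: [0.4, -0.1, -3.2]
opening: 0.167
grip_force: 30.0
```

arm_command(targets=[[0, 0, 1, 0, 0], [0, 0, 2, 0, 0], [0, 0, 3, 0, 0], [0, 0, 3.5, 0, 0], [0, 0, 3.5, 0, 0]])

```text
t: 9.9
eef_pos: [585.0, -197.7, 128.0]
tcp_rot: [-3.141, -0.0, 0.837]
ft_force: [0.4, 0.3, -3.1]
opening: 0.169
grip_force: 30.0
```

Already below floor height (130) without contact, so the key is in the slot. I'll lower to flush at TCP z ≈ 120.

arm_command(targets=[[0, 0, 1.5, 0, 0], [0, 0, 3, 0, 0], [0, 0, 4.5, 0, 0], [0, 0, 6, 0, 0], [0, 0, 6, 0, 0]])

```text
t: 10.4
eef_pos: [584.9, -197.6, 121.8]
tcp_rot: [-3.141, 0.0, 0.837]
ft_force: [-0.4, -0.3, -3.3]
opening: 0.168
grip_force: 30.0
```

arm_command(targets=[[0, 0, 0.7, 0, 0], [0, 0, 1.4, 0, 0], [0, 0, 2, 0, 0], [0, 0, 2, 0, 0]])

```text
t: 10.8
eef_pos: [585.0, -197.7, 120.0]
tcp_rot: [-3.141, -0.0, 0.837]
ft_force: [0.6, -1.0, -3.0]
opening: 0.168
grip_force: 30.0
```

arm_command(targets=[[0, 0, 0.5, 0, 0], [0, 0, 1, 0, 0], [0, 0, 1, 0, 0]])

```text
t: 11.1
eef_pos: [585.1, -197.7, 119.6]
tcp_rot: [3.141, -0.0, 0.837]
ft_force: [-2.3, 1.1, 4.6]
opening: 0.164
grip_force: 30.0
```

Light contact (about 8 N) at the flush height, so the burr is seated. I'll release, rise, and work out the lever angle from the earlier wrist picture.

arm_command(targets=[[0, 0, 0, 0, 0.4], [0, 0, 0, 0, 0.4], [0, 0, 0, 0, 0.4], [0, 0, -10, 0, 0.4], [0, 0, -40, 0, 0.4]])

```text
t: 11.6
eef_pos: [584.1, -197.3, 157.8]
tcp_rot: [-3.137, 0.001, 0.837]
ft_force: [0.5, -0.6, 0.3]
opening: 0.396
grip_force: 0.0
```

arm_command(targets=[[0, 0, -20, 0, 0.4], [0, 0, -50, 0, 0.4], [-30, 0, -80, 0, 0.4], [-70, 0, -80, 0, 0.4], [-90, 0, -80, 0, 0.4]])

```text
t: 12.1
eef_pos: [523.5, -266.1, 240.9]
tcp_rot: [3.139, -0.0, 0.836]
ft_force: [0.7, 0.4, -0.6]
opening: 0.4
grip_force: 0.0
```

arm_command(targets=[[0, 0, 0, 0, 0.4], [0, 0, 0, 0, 0.4]])

```text
t: 12.3
eef_pos: [524.8, -264.6, 239.7]
tcp_rot: [3.141, -0.0, 0.836]
ft_force: [0.3, -0.0, 0.3]
opening: 0.399
grip_force: 0.0
```

```bash
python3 - <<'E'
from h import *
im,c=shot("wrist","pics/w5.png");s=env.state();print(s["t"],s["eef_pos"],s["tcp_rot"],s["joints"])
h=cv2.cvtColor(im,cv2.COLOR_BGR2HSV)
r=((h[...,0]<5)|(h[...,0]>175))&(h[...,1]>170)&(h[...,2]>70);r[250:]=0
n,l,st,ce=cv2.connectedComponentsWithStats(r.astype(np.uint8))
for i in range(1,n):
    if st[i,4]>60: print(st[i].tolist(),ce[i].round(1),cv2.boxPoints(cv2.minAreaRect(np.argwhere(l==i)[:,::-1].astype(np.float32))).round().tolist())
piv=np.array([562.1,-129.3]);xm=np.array([np.cos(.334),np.sin(.334)]);ym=np.array([-xm[1],xm[0]])
for th in(0,.175,.35): 
    p=piv+40*(-np.cos(th)*xm+np.sin(th)*ym);print(th,p.round(1),"top px",proj(c,[*p,157]).round(),"base",proj(c,[*p,123]).round())
print("well",proj(c,[585.7,-197.4,115]),"hub",proj(c,[*piv,126]))
E
```

```text
12.35 [ 525.12456139 -264.22079808  239.44382293] [ 3.14125849e+00 -3.41105132e-04  8.36628609e-01] [-5.78643266e-01  4.13724535e-01  1.62165899e+00  3.19104976e-04
  1.10582619e+00  1.55381479e-01]
[238, 0, 39, 31, 552] [254.5  11.5] [[235.0, 18.0], [265.0, -12.0], [277.0, 0.0], [247.0, 30.0]]
[175, 34, 59, 46, 971] [204.9  58.4] [[172.0, 65.0], [213.0, 24.0], [234.0, 45.0], [193.0, 86.0]]
0 [ 524.3 -142.4] top px [197.  80.] base [211.  82.]
0.175 [ 522.6 -135.6] top px [187.  74.] base [203.  77.]
0.35 [ 522.1 -128.7] top px [179.  66.] base [196.  70.]
well [319.55434127  81.68623021] hub [232.4968618   30.90238472]
```

View pics/w5.png

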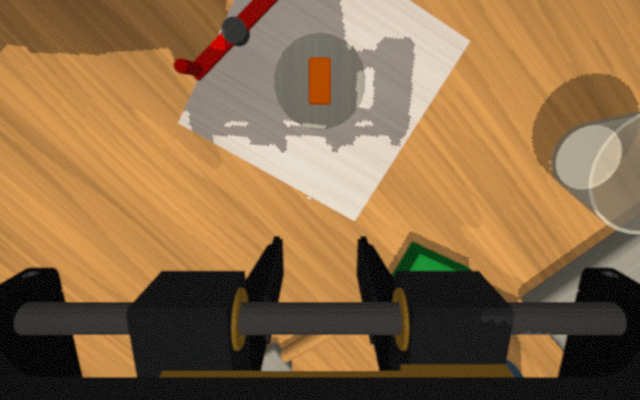

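The burr's flange lies flush and centred at (320,81), aligned with the drive. The hub is at (235,30) and the post top at about (182,66), giving a lever angle ≈ 0.33. I'll straddle the post with the fingers closing along its tangent.

arm_command(targets=[[25, -23, 0, 8.5, 0.4], [50, -46, 0, 17, 0.4], [75, -70, 0, 25.5, 0.4], [92, -86, 0, 34, 0.4], [98, -92.5, 0, 42, 0.4]])

```text
t: 12.85
eef_pos: [522.1, -126.8, 239.3]
tcp_rot: [-3.141, -0.0, 0.101]
ft_force: [-0.4, -0.3, -0.1]
opening: 0.398
grip_force: 0.0
```

arm_command(targets=[[0, 0, 10, 6, 0.4], [0, 0, 30, 6, 0.4], [0, 0, 50, 6, 0.4], [0, 0, 60, 6, 0.4], [0, 0, 60, 6, 0.4]])

```text
t: 13.35
eef_pos: [521.6, -129.0, 178.1]
tcp_rot: [-3.141, 0.002, -0.0]
ft_force: [0.6, 0.4, -0.3]
opening: 0.4
grip_force: 0.0
```

```bash
python3 - <<'E'
from h import *
s=env.state();print(s["t"],s["eef_pos"].round(1),s["tcp_rot"].round(3),s["joints"].round(2))
im,c=shot("side");p=s["eef_pos"];w=cv2.resize(im[180:250,330:420],(540,420),interpolation=cv2.INTER_CUBIC);cv2.imwrite("pics/c6.png",w)
piv=np.array([562.1,-129.3])
for th in(.25,.33,.4):
    q=piv+40*(-np.cos(th)*np.array([np.cos(.334),np.sin(.334)])+np.sin(th)*np.array([-np.sin(.334),np.cos(.334)]));print(th,q,(proj(c,[*q,157])-[330,180])*6)
h=cv2.cvtColor(im,cv2.COLOR_BGR2HSV)
E
```

```text
13.35 [ 521.6 -129.   178.1] [-3.141e+00  2.000e-03 -0.000e+00] [-0.37  0.41  1.82  0.    0.92  1.21]
0.25 [ 522.24103704 -132.65605003] [216.90521716 185.44348001]
0.33 [ 522.10032    -129.45999957] [212.44094804 181.80090409]
0.4 [ 522.18708838 -126.66191622] [208.84089955 178.40898712]
```

View pics/c6.png

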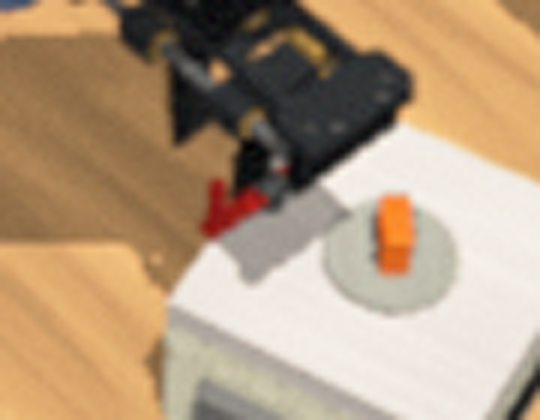

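Crop: the burr is flush and the post top is at (217,183), exactly where θ ≈ 0.3 predicts. Descending around it.

arm_command(targets=[[0, 0, 10, 0, 0.4], [0, 0, 20, 0, 0.4], [0, 0, 30, 0, 0.4], [0, 0, 40, 0, 0.4], [0, 0, 44, 0, 0.4]])

```text
t: 13.9
eef_pos: [521.3, -129.7, 133.9]
tcp_rot: [-3.141, 0.001, -0.001]
ft_force: [-0.8, 0.1, 0.5]
opening: 0.398
grip_force: 0.0
```

```bash
python3 - <<'E'
from h import *
s=env.state();p=s["eef_pos"];print(p,s["tcp_rot"],s["ft_force"])
# cage centre leads/lags: trailing finger pushes; centre target leads post by 19-5=14mm minus; targets in tool axes
T=R.from_euler('xyz',s["tcp_rot"]).as_matrix();piv=np.array([562.1,-129.3]);a=.334
X=np.array([np.cos(a),np.sin(a)]);Y=np.array([-X[1],X[0]])
for th in np.arange(.33,1.75,.1):
    t=np.sin(th)*X+np.cos(th)*Y
    q=piv+40*(-np.cos(th)*X+np.sin(th)*Y)+t*0
    print(round(th,2),q.round(1),(T.T@np.append(q-p[:2],0))[:2].round(1),"yaw",round(a-th,2),"tangent shift tool",(T.T@np.append(t,0))[:2].round(2))
E
```

```text
[ 521.30880205 -129.69547468  133.85101494] [-3.14095701e+00  1.40510280e-03 -1.09088036e-03] [-0.82508219  0.06301832  0.52057563]
0.33 [ 522.1 -129.5] [ 0.8 -0.2] yaw 0.0 tangent shift tool [-0.01 -1.  ]
0.43 [ 522.3 -125.5] [ 1.  -4.2] yaw -0.1 tangent shift tool [ 0.09 -1.  ]
0.53 [ 522.9 -121.5] [ 1.5 -8.2] yaw -0.2 tangent shift tool [ 0.19 -0.98]
0.63 [ 523.8 -117.6] [  2.5 -12.1] yaw -0.3 tangent shift tool [ 0.29 -0.96]
0.73 [ 525.2 -113.9] [  3.9 -15.8] yaw -0.4 tangent shift tool [ 0.38 -0.92]
0.83 [ 526.9 -110.3] [  5.6 -19.4] yaw -0.5 tangent shift tool [ 0.47 -0.88]
0.93 [ 529.  -106.8] [  7.7 -22.9] yaw -0.6 tangent shift tool [ 0.56 -0.83]
1.03 [ 531.4 -103.7] [ 10.1 -26.1] yaw -0.7 tangent shift tool [ 0.64 -0.77]
1.13 [ 534.1 -100.7] [ 12.8 -29. ] yaw -0.8 tangent shift tool [ 0.71 -0.7 ]
1.23 [537.1 -98.1] [ 15.8 -31.6] yaw -0.9 tangent shift tool [ 0.78 -0.63]
1.33 [540.4 -95.7] [ 19. -34.] yaw -1.0 tangent shift tool [ 0.84 -0.54]
1.43 [543.8 -93.7] [ 22.5 -36. ] yaw -1.1 tangent shift tool [ 0.89 -0.46]
1.53 [547.5 -92.1] [ 26.1 -37.6] yaw -1.2 tangent shift tool [ 0.93 -0.37]
1.63 [551.2 -90.8] [ 29.9 -38.9] yaw -1.3 tangent shift tool [ 0.96 -0.27]
1.73 [555.1 -89.9] [ 33.8 -39.8] yaw -1.4 tangent shift tool [ 0.98 -0.17]
```

arm_command(targets=[[0.5, 0, 0, 0, 0.2], [0.5, 0, 0, 0, 0.2], [0.5, 0, 0, 0, 0.2]])

```text
t: 14.2
eef_pos: [522.4, -129.9, 135.5]
tcp_rot: [3.141, -0.001, -0.001]
ft_force: [-0.2, -0.7, 1.0]
opening: 0.221
grip_force: 0.0
```

arm_command(targets=[[0.2, -4, 0, 5.7, 0.2], [0.8, -7.9, 0, 11.5, 0.2], [1.8, -11.8, 0, 17.2, 0.2], [3.2, -15.6, 0, 22.9, 0.2], [4.9, -19.2, 0, 28.6, 0.2]])

```text
t: 14.7
eef_pos: [527.0, -110.6, 135.5]
tcp_rot: [3.141, -0.0, -0.504]
ft_force: [-1.6, -1.1, -0.1]
opening: 0.197
grip_force: 1.0
```

arm_command(targets=[[0.2, -4, 0, 5.7, 0.2], [0.8, -7.9, 0, 11.5, 0.2], [1.8, -11.8, 0, 17.2, 0.2], [3.2, -15.6, 0, 22.9, 0.2], [4.9, -19.2, 0, 28.6, 0.2]])

```text
t: 15.2
eef_pos: [540.3, -95.9, 135.4]
tcp_rot: [3.141, 0.0, -1.003]
ft_force: [-2.2, 1.0, 0.4]
opening: 0.197
grip_force: 1.1
```

arm_command(targets=[[0.1, -2, 0, 3, 0.2], [0.2, -4, 0, 5.7, 0.2], [0.5, -6, 0, 8, 0.2], [0.8, -8, 0, 10, 0.2], [0.8, -8, 0, 10, 0.2]])

```text
t: 15.7
eef_pos: [547.7, -92.3, 135.3]
tcp_rot: [3.142, 0.0, -1.174]
ft_force: [-0.7, -0.2, 0.5]
opening: 0.199
grip_force: 0.5
```

arm_command(targets=[[0, -1.5, 0, 0, 0.2], [0.2, -3, 0, 0, 0.2], [0.3, -4.5, 0, 0, 0.2], [0.4, -6, 0, 0, 0.2]])

```text
t: 16.1
eef_pos: [553.6, -90.5, 135.1]
tcp_rot: [-3.142, 0.0, -1.174]
ft_force: [-2.8, 0.3, -0.3]
opening: 0.2
grip_force: 0.9
```

arm_command(targets=[[0, -1, 0, 0, 0.2], [0, -2, 0, 0, 0.2], [0, -2, 0, 0, 0.2]])

```text
t: 16.4
eef_pos: [555.2, -89.8, 135.1]
tcp_rot: [3.141, 0.0, -1.174]
ft_force: [-2.9, -0.5, 1.1]
opening: 0.2
grip_force: 1.6
```

arm_command(targets=[[0, -1, 0, 0, 0.2], [0, -2, 0, 0, 0.2], [0, -2, 0, 0, 0.2]])

```text
t: 16.7
eef_pos: [555.5, -89.5, 134.9]
tcp_rot: [3.138, 0.001, -1.173]
ft_force: [-11.2, -5.5, 4.9]
opening: 0.203
grip_force: 6.5
```

Hit the stop (force about 12 N). Backing off, opening and rising, then checking from above.

arm_command(targets=[[0, 3, 0, 0, 0.3], [0, 4, 0, 0, 0.4], [0, 4, 0, 0, 0.4], [0, 4, -15, 0, 0.4], [0, 4, -45, 0, 0.4]])

```text
t: 17.2
eef_pos: [553.0, -90.3, 179.0]
tcp_rot: [3.139, 0.002, -1.174]
ft_force: [-0.4, -0.7, -0.4]
opening: 0.397
grip_force: 0.0
```

arm_command(targets=[[0, 0, -30, 0, 0.4], [-30, 0, -70, 0, 0.4], [-60, 0, -110, 0, 0.4], [-70, 0, -130, 0, 0.4], [-70, 0, -130, 0, 0.4]])

```text
t: 17.7
eef_pos: [527.1, -24.8, 313.4]
tcp_rot: [-3.136, -0.003, -1.172]
ft_force: [0.5, -0.6, -0.4]
opening: 0.398
grip_force: 0.0
```

arm_command(targets=[[0, 0, 0, 0, 0.4], [0, 0, 0, 0, 0.4]])

```text
t: 17.9
eef_pos: [526.3, -26.3, 308.8]
tcp_rot: [3.14, 0.001, -1.174]
ft_force: [-0.1, 0.9, -0.0]
opening: 0.403
grip_force: 0.0
```

```bash
python3 - <<'E'
from h import *
im,c=shot("wrist");b,d=shot("side");s=env.state();print(s["t"],s["eef_pos"],s["ft_force"])
print("wrist locked top",proj(c,[549,-91.5,157]),"arm end",proj(c,[562.1+15.7,-129.3-45.4,123]),"well",proj(c,[585.7,-197.4,145]))
cv2.imwrite("pics/c7.png",np.hstack([cv2.resize(im,(480,300)),cv2.resize(b[190:265,345:425],(320,300),interpolation=cv2.INTER_CUBIC)]))
E
```

```text
18.0 [526.37299271 -26.40292316 308.80228641] [-0.31740412  0.55548247  0.5449383 ]
wrist locked top [324.34389846 109.04331826] arm end [330.25729972   6.14935607] well [333.08797917 -33.03483946]
```

View pics/c7.png

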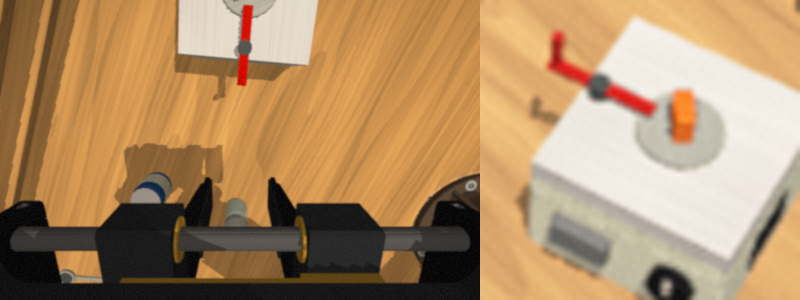

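The lever's post at wrist (323,110) and arm end at (330,8) match the locked prediction, with the arm over the flush flange and nothing touched. Handing in.

```bash
python3 -c "
from cell import env
print(env.job_done())"
```

```text
the job is handed in; nothing more can be done
None
```

The burr is seated flush in the mill and the red lever is swung to its stop over the flange; the job was handed in at about 18 s. No turning under pressure was needed: I lined the key up with the slot by camera and it dropped straight in. I did not re-check the ramekin or the other things on the ledge after the lift.

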